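# Make room behind the butter dish and flip its lid open

### The job

The buns are ready to be buttered: with the fingertips, slide the jam jar along the counter, sideways as seen from the butter dish and to whichever side has room, until no part of it stands behind the dish's hinge side any more, then push the dish's lid up by its thumb lift and on over the top, so that it falls back and rests fully open. Only push, gently: grip and lift nothing, keep the jar upright and on the counter, do not shove the dish out of its place, and leave the other things alone.

Things in the scene. Friction and masses are not known exactly. Their poses are not given: they have to be found in the camera images.
- butter_dish: Loose cream ceramic butter dish (about 0.9 kg), a rectangular box 120 (x) by 130 (y) by 55 high, walls 7, standing on the counter. Origin: centre of its underside. Its own +x points to its back, the hinge side (to the robot's left, within 0.35 rad; so its front with the thumb lift faces the robot's right), its y runs along the hinge. A flat butter block lies inside.
- dish_lid (a joint): The dish's blue lid (0.14 kg) on a free hinge at the top of the dish's back wall: 0 shut, grows as it opens, 2.4 rad fully open, leaning back behind the dish on the hinge's stop. Falls shut below about 1.4 rad, falls open beyond 1.5. A plate 140 long, hinge to front edge, 130 wide, 5 thick, with a raised top 20 high. Shut, its underside is 55 above the counter.
- lid_lip (a point): Middle of the lower front edge of the lid, 140 from the hinge line. Shut, it juts out 20 beyond the dish's front wall, 55 above the counter, so a fingertip fits beneath it from the front. Moves with the lid.
- lift_tip (a point): Upper front edge, at mid-width, of the steel thumb lift: a plate 60 wide, 5 thick, about 30 long, that rises forwards and up at 45 degrees from the middle of the lid's front edge. With the lid shut it is 102 in front of the dish's centre and 80 above the counter, so it overhangs further than the lip. Moves with the lid.
- dish_hinge (a point): Middle of the hinge line, at 60 behind the dish's centre and 55.5 above the counter; the hinge axis is the dish's y. The lid's underside passes through it.
- jam_jar: Upright round jar of red jam with white cap, 68 in diameter, 80 high, about 0.3 kg, loose on the counter, standing 6 to 20 behind the dish's back wall (in the way of the lid). Origin: centre of its underside. The counter is free for 150 on both sides along the dish's y (whose +y points towards the robot). It slides upright when pushed low down and topples if pushed near the top.
- knife: Bystander: butter spreader with dark wood handle, 190 long, lying flat on the robot's right, clear of the dish. Origin: underside, near mid-length. Leave it alone.
- side_plate: Bystander: white plate 116 in diameter with a bun on it, 47 high in all, on the robot's left. Origin: centre of underside. Leave it alone.
- paper_cup: Bystander: orange cup, 84 in diameter, 110 high, on the far side of the table, left or right. Origin: centre of underside.
- tumbler: Bystander: steel tumbler, 76 in diameter, 140 high, on the far side of the table, left or right. Origin: centre of underside.
- honey_jar: Bystander: amber honey jar with yellow cap, 68 in diameter, 105 high, on the robot's left. Origin: centre of underside.
- mug: Bystander: white mug, 80 in diameter, 95 high, on the far side of the table, left or right. Origin: centre of underside.

How it is judged:
On the way, in this order (a step that is already met when the one before it is completed fails the run):
1. the jar stands clear of the space behind the dish, upright, with the lid still shut ((y of jam_jar in the frame of butter_dish above 0.095 m or y of jam_jar in the frame of butter_dish below -0.095 m) and angle between jam_jar's own z axis and vertical below 0.15 rad and value of joint dish_lid below 0.2 rad), for 0.2 s.
2. the lid has gone over the top and lies fully back (value of joint dish_lid above 2.25 rad), for 0.2 s.
At the end, for the whole second after the job is handed in: The lid rests fully open (above 2.25 of 2.4 rad), the jar stands upright and still on the counter with its centre more than 90 mm to one side of the dish's middle line, and the dish stands flat within 40 mm of where it was (value of joint dish_lid above 2.25 rad and (y of jam_jar in the frame of butter_dish above 0.09 m or y of jam_jar in the frame of butter_dish below -0.09 m) and angle between jam_jar's own z axis and vertical below 0.1 rad and height (world z) of each of jam_jar, butter_dish below 0.01 m and linear speed of each of jam_jar, butter_dish below 0.02 m/s and angle between butter_dish's own z axis and vertical below 0.05 rad and distance of butter_dish from where it was at the start of the episode below 0.04 m); the robot touches nothing.
It fails at once if the jar is lifted or toppled (height (world z) of jam_jar above 0.02 m or angle between jam_jar's own z axis and vertical above 0.5 rad).
It fails at once if the dish is lifted, tipped or shoved more than 40 mm (height (world z) of butter_dish above 0.02 m or angle between butter_dish's own z axis and vertical above 0.35 rad or distance of butter_dish from where it was at the start of the episode above 0.04 m).
It fails at once if the lid, dish or jar is gripped or forced (more than 35 N in all between fingers and it) (contact force between the fingers and butter_dish above 35 N or contact force between the fingers and jam_jar above 35 N).
It fails at once if a bystander is moved more than 30 mm or knocked over (distance of any of knife, side_plate, paper_cup, tumbler, honey_jar, mug from where it was at the start of the episode above 0.03 m or angle between any of knife, side_plate, paper_cup, tumbler, honey_jar, mug's own z axis and vertical above 0.4 rad).
It also fails if it takes over 59 s, if anything falls off the work surface, if the arm or the gripper's body presses on something with over 40 N, if the wrist force passes 120 N, or if a joint passes its speed limit or range.

### The arm

A 6-joint arm with a two-finger parallel gripper is mounted at the origin on the work surface. World frame = base frame: x ahead of the robot, y to its left, z up, the work surface at z = 0. Lengths are in m, angles in rad, forces in N, time in s.
With the tool pointing down it reaches from about 0.425 to 0.95 m from the base axis. Payload 14.7 kg.
Tool frame: the origin (TCP) lies midway between the tips of the shut fingers; the grasp point (between the pads) lies 19 mm behind it (r.hold_point_z is the distance from the TCP to the grasp point, in m); z points along the fingers, y is the line along which they close (so a half turn about z gives the same grasp; the last joint's range is limited). The gripper opens to 85 mm and grips with 20 to 120 N. Pads are 22 mm wide; open, the fingers measure 114 mm over their backs; the gripper's body (76 mm by 85 mm) begins 54 mm behind the grasp point. The pads swing forward as they close: fully open they stand 13 mm farther back than shut.
Start: joints at [1.301, 0.48, 1.596, -0, 1.065, -0.047], TCP at [0.144, 0.634, 0.231] pointing down, gripper open.
Joint ranges: [-2.75, 2.75], [-0.82, 2.05], [0.23, 2.67], [-1.56, 4.7], [0.09, 2.69], [-2.92, 2.92]. Speed limits (rad/s): [1.89, 1.89, 2.39, 3.01, 3.01, 3.01].

### API

Orientations are given as a rotation vector (axis times angle).
In Python, from workcell import read_state, cams, ticket, recognise, mark_of, r gives the robot as it stands.
- The arm moves only by the tool carry_out, never from a script. Its argument "series" is a list of rows, each a list of 4 numbers: the shift along the tool's x, y, z normalised to -1 to 1, where 1 is 400 mm, then the turn about the tool's z normalised to -1 to 1, where 1 is 90 degrees. In form: [[x, y, z, yaw], ...]. A call has 1 to 12 rows; each row shifts and turns the commanded pose from where the row before left it, along the tool's axes as they then stand; what a row does not reach is not made up. A row lasts 1/10 s, in which the tool goes at most 50 mm and 8.59 degrees, less where a joint would pass 70% of its speed; a pose out of reach is approached as far as the arm can. A call with a number of a shift or a turn outside -1 to 1 is refused whole. A call with a gripper value outside its range is refused whole. "claw" is the closure, from -1 (fully open) to 1 (shut), so that 0 is half open, set as the call begins (left out, the last holds). The fingers move at their own pace and stop on an object; "force" is the grip in N (left out, the last holds). Time passes only in rows, so rows that do not move let the fingers close. It gives the time, the measured TCP pose, the force, the opening and the grip force at its end, in the units of the state.
- read_state(): the state, without advancing time (a new reading comes with each control period).
- cams.capture(name): name is "scene" or "top" or "wrist"; returns a dict with "pixels" (420x560x3 uint8, red, green, blue), "fx", "fy", "cx", "cy" (pixels), "camera_from_world" (4x4, takes a point from world to camera coordinates). Camera axes: x right, y down, z forward; pixel columns grow to the right and rows downward; lengths in m; the calibration is good to about 2 mm. A picture is of the moment at which its call begins. There is no depth.
- ticket.sign_off(): hands the job in; it is judged then, once.
Trained networks look in the newest picture that a camera, given by its name, has taken for a name from the list of things; names that differ only in an ending like _2 or _b are one class to them, and where a whole thing is asked for, a point or a joint stands for the part that bears it (a point fixed in the world has none). Each returns a list of dicts, best first, with "confidence" (0 to 1); they miss things now and then, are a little off and sometimes report something else, mostly with a low value. They report only what shows in the picture. A call takes as long as a camera call.
- recognise(camera, label): "point" ([x, y, z] in m, in world coordinates, good to about 4 mm: the middle of the surface that is visible of it).
- mark_of(camera, label): "point" ([x, y, z] in m, in world coordinates, good to about 4 mm: a listed point, or the origin of a listed thing).
The state is a dict: "time_s": time; "joint_pos": joint angles; "joint_vel": joint speeds; "joint_torque": joint torques, N m; "eef_pos": TCP position; "tcp_rot": TCP orientation; "force": force on the tool from outside, world axes, zero at the start; "ft_torque": the same for the moment, N m; "grip_width": finger opening in m; "gripper_force": force on a finger pad.
Only numpy, scipy, OpenCV 4.12 (cv2) and the standard library are available. Lean on these libraries where they do the work, as an engineer would, in place of code of your own. Each camera call takes 0.05 s, during which the arm holds its last target. There are 200 camera calls.

## Working session

There is one attempt and no reset: what is moved stays moved. The work goes in short steps, Python scripts to look and compute and a tool call to move; the robot and the scene stay as the last step left them, time stands still between calls to the robot, and variables do not carry over. Pictures are saved under pics/ and viewed, at most 10 in all, crops included, and the job is handed in when it is done.

Besides the shell and the picture viewer there is one more tool, called after "Emit:" as name([rows], argument=value, ...), one row to a line, values as JSON. carry_out: Moves the arm, as the interface text tells. Its arguments: {"type":"object","properties":{"series":{"type":"array","items":{"type":"array","items":{"type":"number","minimum":-1,"maximum":1}}},"claw":{"type":"number"},"force":{"type":"number"}},"required":["series"]}

```bash
mkdir -p pics
python3 - <<'E'
from workcell import read_state,cams,recognise,mark_of
import cv2,numpy as np
s=read_state();print(s['time_s'],s['eef_pos'],s['tcp_rot'],s['grip_width'])
ims=[]
for c in('top','scene'):
    d=cams.capture(c);ims.append(d['pixels'][...,::-1])
    for l in('butter_dish','dish_hinge','lift_tip','lid_lip','jam_jar','knife','side_plate','paper_cup','tumbler','honey_jar','mug'):
        m=mark_of(c,l)
        print(c,l,[(np.round(x['point'],3).tolist(),round(x['confidence'],2)) for x in m[:2]])
a=cv2.vconcat(ims);cv2.imwrite('pics/a.png',cv2.resize(cv2.hconcat(ims),(800,300)))
cv2.imwrite('pics/top.png',ims[0])
E
```

```text
0.0 [0.1435038  0.63354176 0.2306604 ] [-3.49326145e-01 -3.12189539e+00  1.90289896e-03] 0.0852726379827858
top butter_dish [([0.57, 0.043, 0.004], 0.81)]
top dish_hinge [([0.573, 0.102, 0.053], 0.73), ([0.429, 0.342, 0.002], 0.55)]
top lift_tip [([0.569, -0.058, 0.082], 0.56), ([0.567, -0.301, -0.003], 0.55)]
top lid_lip [([0.572, -0.035, 0.057], 0.89)]
top jam_jar [([0.572, 0.145, -0.0], 0.97)]
top knife [([0.568, -0.3, -0.002], 0.89)]
top side_plate [([0.568, 0.358, -0.0], 0.7)]
top paper_cup []
top tumbler [([0.576, 0.145, -0.0], 0.69), ([0.717, 0.34, 0.002], 0.66)]
top honey_jar [([0.428, 0.343, 0.002], 0.58)]
top mug [([0.769, -0.072, -0.005], 0.77)]
scene butter_dish [([0.571, 0.041, -0.001], 0.92)]
scene dish_hinge [([0.574, 0.103, 0.055], 0.71)]
scene lift_tip [([0.566, -0.06, 0.079], 0.8)]
scene lid_lip []
scene jam_jar [([0.577, 0.141, -0.004], 0.91)]
scene knife [([0.575, 0.101, 0.051], 0.75), ([0.567, -0.297, 0.001], 0.64)]
scene side_plate [([0.569, 0.356, -0.004], 0.79), ([0.576, 0.143, -0.0], 0.23)]
scene paper_cup [([0.76, -0.276, 0.003], 0.62)]
scene tumbler [([0.719, 0.335, -0.002], 0.83)]
scene honey_jar [([0.423, 0.339, 0.005], 0.63), ([0.572, 0.101, 0.056], 0.16)]
scene mug [([0.773, -0.075, 0.0], 0.65), ([0.568, -0.062, 0.077], 0.55)]
```

View pics/top.png

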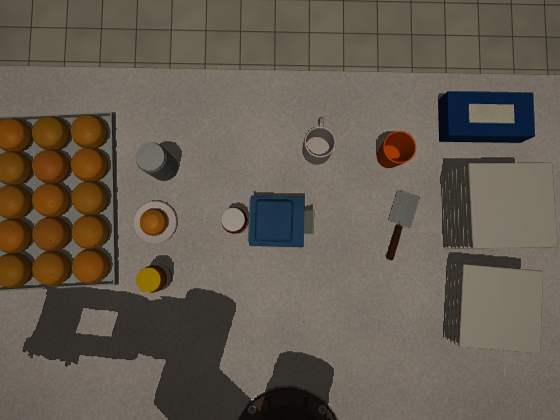

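View pics/a.png

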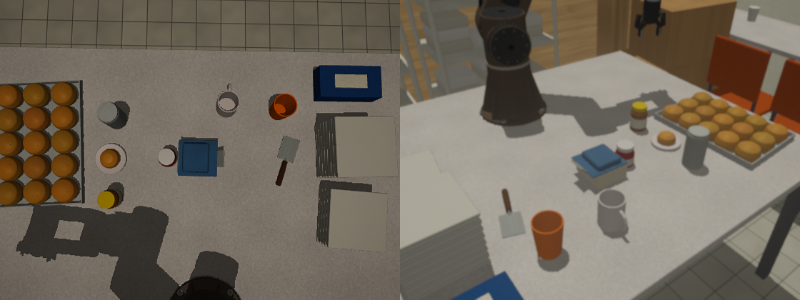

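The pictures agree with the networks. In the top view the dish is at about (277,220), the jar cap at (233,219) and the thumb lift at (308,220). There is room both ways, so I'll push the jar away from the robot (+x).

Emit:
carry_out([
  [0,0,0,-0.062],
  [0,0,0,-0.062],
  [-0.07,-0.09,0,0],
  [-0.07,-0.09,0,0],
  [-0.07,-0.09,0,0],
  [-0.07,-0.09,0,0],
  [-0.07,-0.09,0,0],
  [-0.07,-0.09,0,0],
  [-0.07,-0.09,0,0],
  [-0.07,-0.09,0,0],
  [-0.07,-0.09,0,0],
  [-0.07,-0.09,0,0],
], claw=1, force=20)

```text
time_s: 2.4
eef_pos: [0.4143, 0.2647, 0.2316]
tcp_rot: [0.044, 3.141, 0.001]
force: [1.7, 1.5, -0.1]
grip_width: 0.0003
gripper_force: 0.0
```

Emit:
carry_out([
  [-0.059,-0.073,0,0],
  [-0.059,-0.073,0,0],
  [-0.059,-0.073,0,0],
  [-0.059,-0.073,0,0],
  [0,0,0.1,0],
  [0,0,0.1,0],
  [0,0,0.1,0],
  [0,0,0.1,0],
  [0,0,0,0],
  [0,0,0,0],
])

```text
time_s: 3.4
eef_pos: [0.5043, 0.1468, 0.0716]
tcp_rot: [-0.044, -3.14, 0.001]
force: [-0.0, 0.1, 0.8]
grip_width: 0.0
gripper_force: 0.0
```

Run:
```python
from workcell import read_state,cams,recognise,mark_of
import cv2,numpy as np
d=cams.capture('wrist');cv2.imwrite('pics/w1.png',d['pixels'][...,::-1])
for l in('dish_hinge','jam_jar','butter_dish'):
    print(l,[(np.round(x['point'],3).tolist(),round(x['confidence'],2)) for x in mark_of('wrist',l)[:2]])
s=read_state();print(s['eef_pos'],s['force'])
```

```text
dish_hinge []
jam_jar []
butter_dish [([0.576, 0.038, -0.002], 0.59)]
[0.50584077 0.14720343 0.07333503] [ 0.00457776 -0.25405083 -0.75392482]
```

View pics/w1.png

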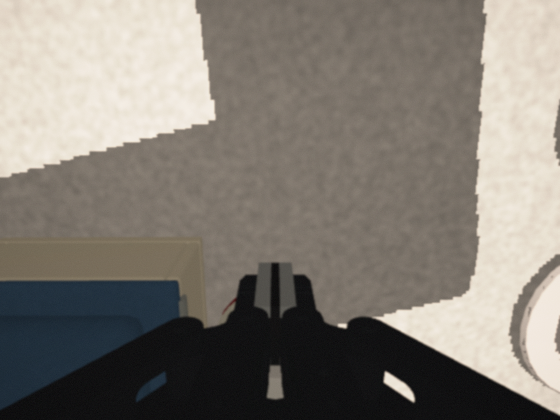

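The wrist view shows the shut fingertips at about (275,270), clear of the dish corner at (200,240). Next I lower the tool and push slowly.

Emit:
carry_out([
  [0,0,0.065,0],
  [0,0,0.06,0],
  [-0.02,0,0,0],
  [-0.02,0,0,0],
  [-0.02,0,0,0],
  [-0.02,0,0,0],
  [-0.02,0,0,0],
  [-0.02,0,0,0],
])

```text
time_s: 4.4
eef_pos: [0.5531, 0.1454, 0.0218]
tcp_rot: [0.044, 3.141, 0.0]
force: [-4.0, 0.4, 2.4]
grip_width: -0.0003
gripper_force: 2.0
```

```bash
cat > m.py <<'E'
import sys
from workcell import read_state,cams,mark_of
import cv2,numpy as np
def look(cs,ls,save=None):
    for c in cs:
        d=cams.capture(c)
        if save: cv2.imwrite(f'pics/{save}_{c}.png',d['pixels'][...,::-1])
        for l in ls: print(c,l,[(np.round(x['point'],3).tolist(),round(x['confidence'],2)) for x in mark_of(c,l)[:2]])
look(sys.argv[2].split(','),sys.argv[3].split(','),sys.argv[1])
E
python3 m.py p1 top,scene jam_jar,butter_dish
```

```text
top jam_jar [([0.566, -0.3, -0.005], 0.17)]
top butter_dish [([0.571, 0.045, 0.002], 0.83)]
scene jam_jar [([0.6, 0.143, -0.001], 0.88)]
scene butter_dish [([0.572, 0.04, -0.002], 0.67), ([0.756, -0.276, 0.004], 0.46)]
```

Emit:
carry_out([
  [-0.02,0,0,0],
  [-0.02,0,0,0],
  [-0.02,0,0,0],
  [-0.02,0,0,0],
  [-0.02,0,0,0],
  [-0.02,0,0,0],
  [-0.02,0,0,0],
  [-0.02,0,0,0],
  [-0.02,0,0,0],
  [-0.02,0,0,0],
  [-0.02,0,0,0],
  [-0.02,0,0,0],
])

```text
time_s: 5.9
eef_pos: [0.6491, 0.1428, 0.0213]
tcp_rot: [-0.044, -3.141, 0.0]
force: [-1.7, -0.4, -1.0]
grip_width: 0.0003
gripper_force: 0.8
```

```bash
python3 m.py p2 top,scene jam_jar,butter_dish
```

```text
top jam_jar []
top butter_dish [([0.57, 0.041, 0.003], 0.66)]
scene jam_jar [([0.698, 0.146, -0.002], 0.77)]
scene butter_dish [([0.573, 0.04, -0.001], 0.97)]
```

Emit:
carry_out([
  [0.05,0,0,0],
  [0,0,-0.1,0],
  [0,0,-0.1,0],
  [0,0,-0.1,0],
  [0,0,-0.08,0],
  [0.023,-0.11,0,0],
  [0.023,-0.11,0,0],
  [0.023,-0.11,0,0],
  [0.023,-0.11,0,0],
  [0.023,-0.11,0,0],
  [0.023,-0.11,0,0],
  [0,0,0,0],
])

```text
time_s: 7.4
eef_pos: [0.5645, -0.1234, 0.1735]
tcp_rot: [0.05, 3.141, -0.002]
force: [-0.2, 1.3, -0.2]
grip_width: -0.0002
gripper_force: 0.0
```

```bash
python3 m.py p3 top,scene,wrist jam_jar,butter_dish,lift_tip
```

```text
top jam_jar [([0.689, 0.142, 0.003], 0.59)]
top butter_dish [([0.57, 0.044, 0.004], 0.94)]
top lift_tip [([0.571, -0.061, 0.084], 0.63)]
scene jam_jar [([0.699, 0.146, 0.003], 0.75)]
scene butter_dish [([0.568, 0.042, -0.003], 0.56)]
scene lift_tip [([0.57, -0.064, 0.084], 0.63), ([0.573, 0.042, -0.004], 0.17)]
wrist jam_jar [([0.694, 0.141, -0.0], 0.55)]
wrist butter_dish [([0.574, 0.041, 0.002], 0.6)]
wrist lift_tip [([0.568, -0.064, 0.076], 0.59)]
```

View pics/p3_scene.png

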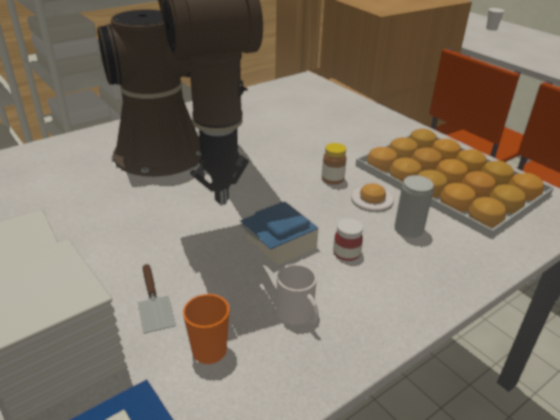

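The scene view shows the jar upright at (348,240), clear of the space behind the dish, and the dish in place at (280,232). Next I go in front of the lift and creep up to it.

Emit:
carry_out([
  [-0.01,0,0.1,0],
  [0,0,0.1,0],
  [0,0,0.085,0],
  [0,0.05,0,0],
  [0,0.03,0,0],
  [0,0.0125,0,0],
  [0,0,0,0],
])

```text
time_s: 8.7
eef_pos: [0.5716, -0.0816, 0.0602]
tcp_rot: [0.042, 3.14, -0.0]
force: [-1.2, -1.0, 0.7]
grip_width: -0.0003
gripper_force: 0.0
```

Emit:
carry_out([
  [0,0.0075,0,0],
  [0,0.0075,0,0],
  [0,0,0,0],
])

```text
time_s: 9.0
eef_pos: [0.5715, -0.0764, 0.0598]
tcp_rot: [0.044, 3.14, -0.001]
force: [1.5, -1.3, 2.1]
grip_width: -0.0001
gripper_force: 0.8
```

Emit:
carry_out([
  [0,0.0075,0,0],
  [0,0.006,-0.0175,0],
  [0,0.005,-0.0175,0],
  [0,0.005,-0.0175,0],
  [0,0.005,-0.0175,0],
  [0,0,0,0],
])

```text
time_s: 9.6
eef_pos: [0.5717, -0.0651, 0.0881]
tcp_rot: [0.044, 3.14, -0.001]
force: [-0.5, -5.9, 1.7]
grip_width: -0.0003
gripper_force: 2.9
```

```bash
python3 m.py p4 scene,top lift_tip,lid_lip,butter_dish; python3 -c "
import cv2
a=cv2.imread('pics/p4_scene.png')[120:300,160:400];cv2.imwrite('pics/p4c.png',cv2.resize(a,(720,540)))"
```

```text
scene lift_tip [([0.568, -0.051, 0.107], 0.66)]
scene lid_lip [([0.573, -0.03, 0.083], 0.96)]
scene butter_dish [([0.573, 0.043, -0.005], 0.82)]
top lift_tip [([0.566, 0.358, 0.004], 0.17)]
top lid_lip []
top butter_dish [([0.571, 0.049, 0.001], 0.71)]
```

View pics/p4c.png

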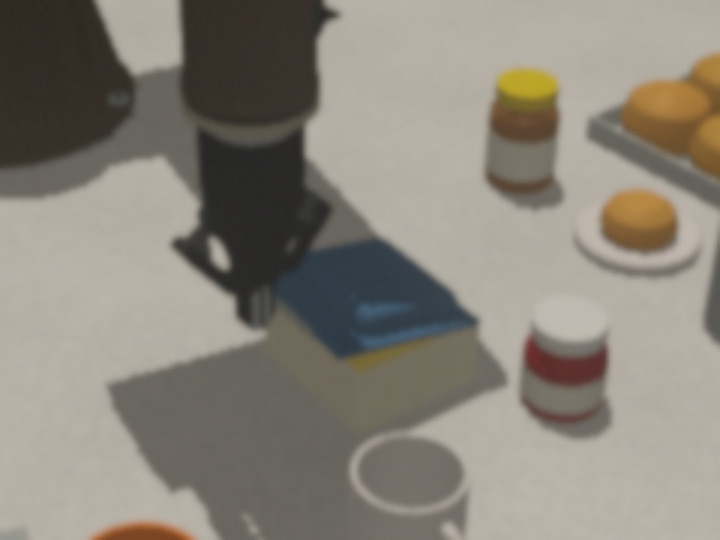

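The crop shows the lid lifted about 10°, with the finger holding the lift at (255,300) and yellow butter visible at (385,350). The dish has barely moved, so I continue along the arc.

Emit:
carry_out([
  [0,0.0072,-0.016,0],
  [0,0.0072,-0.016,0],
  [0,0.0072,-0.016,0],
  [0,0.0072,-0.016,0],
  [0,0.01,-0.0148,0],
  [0,0.01,-0.0148,0],
  [0,0.01,-0.0148,0],
  [0,0.01,-0.0148,0],
  [0,0,0,0],
])

```text
time_s: 10.9
eef_pos: [0.5725, -0.0377, 0.1373]
tcp_rot: [0.044, 3.14, -0.001]
force: [-2.3, -8.3, 5.5]
grip_width: -0.0002
gripper_force: 4.3
```

```bash
python3 m.py p5 scene,top lift_tip,lid_lip,butter_dish,dish_hinge
```

```text
scene lift_tip [([0.569, -0.024, 0.155], 0.68)]
scene lid_lip [([0.573, -0.015, 0.126], 0.81), ([0.57, 0.108, 0.052], 0.29)]
scene butter_dish [([0.72, 0.34, -0.0], 0.73), ([0.572, 0.048, -0.0], 0.6)]
scene dish_hinge [([0.573, 0.106, 0.054], 0.66)]
top lift_tip [([0.694, 0.14, 0.002], 0.6), ([0.72, 0.337, -0.0], 0.17)]
top lid_lip [([0.568, -0.012, 0.122], 0.88)]
top butter_dish [([0.573, 0.052, 0.002], 0.66)]
top dish_hinge [([0.572, 0.109, 0.054], 0.79)]
```

Emit:
carry_out([
  [0,0,-0.01,0],
  [0,0.01,-0.014,0],
  [0,0.012,-0.0128,0],
  [0,0.012,-0.0128,0],
  [0,0.012,-0.0128,0],
  [0,0.014,-0.011,0],
  [0,0.014,-0.011,0],
  [0,0.014,-0.011,0],
  [0,0.014,-0.011,0],
  [0,0,0,0],
])

```text
time_s: 12.4
eef_pos: [0.5736, 0.0044, 0.1797]
tcp_rot: [0.043, 3.141, 0.0]
force: [0.9, -1.1, 0.8]
grip_width: 0.0001
gripper_force: 0.4
```

```bash
python3 m.py p6 scene,top lift_tip,lid_lip,butter_dish,dish_hinge
```

```text
scene lift_tip [([0.571, 0.02, 0.193], 0.87)]
scene lid_lip [([0.574, 0.016, 0.166], 0.71)]
scene butter_dish [([0.574, 0.046, -0.003], 0.67)]
scene dish_hinge [([0.573, 0.106, 0.054], 0.98), ([0.696, 0.144, 0.001], 0.62)]
top lift_tip [([0.717, 0.336, 0.001], 0.22)]
top lid_lip []
top butter_dish [([0.57, 0.05, 0.003], 0.69)]
top dish_hinge []
```

Emit:
carry_out([
  [0,0.02,-0.008,0],
  [0,0.02,-0.008,0],
  [0,0.02,-0.008,0],
  [0,0.02,-0.005,0],
  [0,0.02,-0.005,0],
  [0,0.02,-0.005,0],
  [0,0.02,-0.002,0],
  [0,0.02,-0.002,0],
  [0,0.02,0,0],
])

```text
time_s: 13.8
eef_pos: [0.5754, 0.0763, 0.1964]
tcp_rot: [0.044, 3.141, 0.0]
force: [-0.1, -0.3, 1.8]
grip_width: 0.0001
gripper_force: 0.3
```

```bash
python3 m.py p7 scene,top lift_tip,lid_lip,dish_hinge
```

```text
scene lift_tip [([0.57, 0.102, 0.22], 0.6)]
scene lid_lip [([0.571, 0.082, 0.194], 0.69)]
scene dish_hinge [([0.573, 0.106, 0.054], 0.79)]
top lift_tip [([0.427, 0.345, 0.002], 0.67)]
top lid_lip [([0.568, -0.3, -0.0], 0.55)]
top dish_hinge [([0.574, 0.107, 0.054], 0.98)]
```

Emit:
carry_out([
  [0,0.018,0,0],
  [0,0.018,0,0],
  [0,0.018,0,0],
  [0,0.018,0,0],
  [0,0.018,0,0],
  [0,0,0,0],
  [0,0,0,0],
  [0,0,0,0],
  [0,0,0,0],
  [0,0,0,0],
])

```text
time_s: 15.2
eef_pos: [0.5764, 0.1113, 0.1963]
tcp_rot: [-0.045, -3.141, 0.0]
force: [-0.5, -0.3, -0.7]
grip_width: -0.0
gripper_force: 0.0
```

```bash
python3 m.py p8 scene,top lift_tip,lid_lip,dish_hinge,butter_dish,jam_jar
```

```text
scene lift_tip [([0.576, 0.243, 0.146], 0.74)]
scene lid_lip [([0.576, 0.208, 0.153], 0.62)]
scene dish_hinge [([0.575, 0.107, 0.053], 0.77)]
scene butter_dish [([0.572, 0.046, -0.004], 0.76), ([0.722, 0.341, -0.005], 0.2)]
scene jam_jar [([0.578, 0.212, 0.151], 0.72), ([0.699, 0.146, 0.001], 0.65)]
top lift_tip []
top lid_lip []
top dish_hinge [([0.57, 0.107, 0.054], 0.8)]
top butter_dish [([0.57, 0.052, 0.004], 0.88)]
top jam_jar [([0.564, 0.359, 0.0], 0.69)]
```

View pics/p8_scene.png

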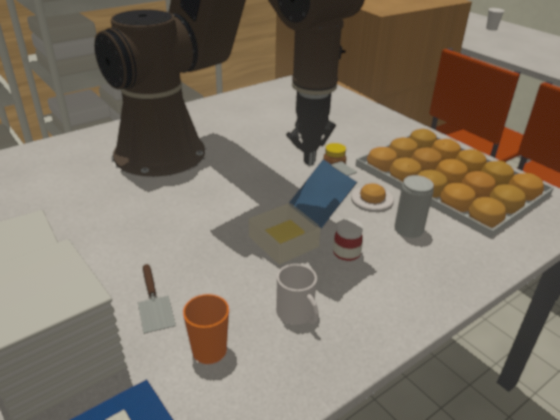

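The scene shows the lid leaning back at (323,193) at about 2.38 rad, butter exposed at (287,230), and the jar upright at (348,240). I'll retreat upward and hand in.

Emit:
carry_out([
  [0,-0.05,-0.08,0],
  [0,-0.05,-0.08,0],
  [0,0,-0.08,0],
  [0,0,0,0],
  [0,0,0,0],
  [0,0,0,0],
])

```text
time_s: 16.4
eef_pos: [0.5746, 0.0717, 0.2913]
tcp_rot: [-0.044, -3.14, 0.0]
force: [-0.4, -0.4, -0.3]
grip_width: 0.0001
gripper_force: 0.0
```

```bash
python3 m.py p9 scene lid_lip,jam_jar; python3 -c "
from workcell import ticket
print(ticket.sign_off())"
```

```text
scene lid_lip [([0.577, 0.209, 0.15], 0.79)]
scene jam_jar [([0.7, 0.146, -0.001], 0.94)]
the job is handed in; nothing more can be done
None
```

The job is handed in at about 16 s, with no verdict shown: by the cameras the lid rests open at about 2.37 rad, the jar stands upright about 12 cm to the side of the dish's middle line, and the dish moved about 5 mm.

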